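# Load a wheel on the drilling jig and hold the drill guide at its mark

## Robot

A 6-joint arm with a two-finger parallel gripper is mounted at the origin on the work surface. World frame = base frame: x ahead of the robot, y to its left, z up, the work surface at z = 0. Lengths are in m, angles in rad, forces in N, time in s.
With the tool pointing down it reaches from about 0.225 to 0.875 m from the base axis. Payload 3.4 kg.
Tool frame: the origin (TCP) lies between the finger pads; the fingertips stand 11 mm ahead of it and the grasp point (between the pads) lies 8 mm behind it (tips_ahead is the distance from the TCP to the fingertips, in m); z points along the fingers, x is the direction in which the jaws open and shut, and the axes are right-handed (so a half turn about z gives the same grasp; the last joint's range is limited). The gripper opens to 85 mm and grips with 20 to 120 N. Pads are 22 mm wide; open, the fingers measure 114 mm over their backs; the gripper's body (76 mm by 85 mm) begins 54 mm behind the grasp point. The pads swing forward as they close: fully open they stand 13 mm farther back than shut.
Start: joints at [1.031, 0.276, 1.505, -0, 1.361, -0.121], TCP at [0.234, 0.525, 0.242] pointing down, gripper open.
Joint ranges: [-2.89, 2.89], [-0.75, 2.08], [0.22, 2.7], [-1.18, 4.32], [0.11, 2.71], [-2.7, 2.7]. Speed limits (rad/s): [2.57, 2.57, 3.14, 3.14, 3.14, 3.14].

## Interface

Orientations are given as a unit quaternion [w, x, y, z].
In Python, from rig import get_state, get_image, sign_off, masks_of, tips_ahead gives the robot as it stands.
- The arm moves only by the tool play_rows, never from a script. Its argument "series" is a list of rows, each an object of numbers: "fingers": the closure, from -1 (fully open) to 1 (shut); "dx", "dy", "dz": the shift along the world's x, y, z in mm; "turn": the turn about the world's z in rad. A call has 1 to 20 rows; each row shifts and turns the pose as measured when the row begins; what a row does not reach is not made up. A row lasts 1/12 s, in which the tool goes at most 41.7 mm and 7.16 degrees, less where a joint would pass 70% of its speed; a pose out of reach is approached as far as the arm can. A call with a gripper value outside its range is refused whole. The fingers move at their own pace and stop on an object; "squeeze" is the grip in N (left out, the last holds). Time passes only in rows, so rows that do not move let the fingers close. It gives the time, the measured TCP pose, the force and the opening at its end, in the units of the state.
- get_state(): the state, without advancing time (a new reading comes with each control period).
- get_image(name): name is "scene" or "top" or "wrist"; returns a dict with "pixels" (400x640x3 uint8, red, green, blue), "vfov" (degrees; the focal length in pixels is half the picture's height over the tangent of half this angle, whatever the lens; pixels are square), "cx", "cy" (the principal point, pixels), "rvec" (rotation vector, rad) and "tvec" (3), from world to camera coordinates, as OpenCV has them; the wrist camera has in their place "hand_eye" (4x4, takes a point from camera to tool coordinates, whose origin is the TCP and whose axes are the tool frame's). Camera axes: x right, y down, z forward; pixel columns grow to the right and rows downward; lengths in m; the calibration is good to about 2 mm. A picture is of the moment at which its call begins: read the wrist's pose just before it. There is no depth.
- sign_off(): hands the job in, once; it reports no verdict.
Trained networks look in a picture, given as the dict that the camera call returned (one of the last four; its "shot" number tells which), for a name from the list of things; names that differ only in an ending like _2 or _b are one class to them, and where a whole thing is asked for, a point or a joint stands for the part that bears it (a point fixed in the world has none). Each returns a list of dicts, best first, with "p" (0 to 1); they miss things now and then, are a little off and sometimes report something else, mostly with a low value. They report only what shows in the picture. A call takes as long as a camera call. They do not tell look-alikes from the thing itself.
- masks_of(picture, label): "region" (400x640 bool, what is visible of it) and "xy" ([column, row] in pixels, amid what is visible of it).
The state is a dict: "clock": time; "qpos": joint angles; "qd": joint speeds; "effort": joint torques, N m; "position": TCP position; "ee_rot": TCP orientation; "contact_force": force on the tool from outside, world axes, zero at the start; "moment": the same for the moment, N m; "width": finger opening in m.
Only numpy, scipy, OpenCV 4.12 (cv2) and the standard library are available. Lean on these libraries where they do the work, as an engineer would, in place of code of your own. Each camera call takes 0.05 s, during which the arm holds its last target. There are 200 camera calls.

## Task

Lower the hubbed wooden wheel, hub up, over the jig's steel post until it lies flat on the base board, and let go of it. Then take the upright wooden grip of the spring-loaded drill guide, pull it out until the guide's pointer is in line with the black line on the index block, and keep holding it there: the program finishes while still holding the grip, with the wheel still seated. Leave the other things on the bench where they are.

Things in the scene. Friction and masses are not known exactly. Their poses are not given: they have to be found in the camera images.
- wheel: The only wooden wheel with a hub, pale, about 150 g. Flange 120 diameter x 18 thick, concentric hub 34 diameter standing 30 higher (48 overall), a 16 diameter bore right through. Origin: centre of the underside; z is its axis, towards the hub end. Starts flat on the bench, hub up, to the robot's right of the jig.
- jig: Fixed drilling jig: plywood board 18 thick on the bench, yaw up to 0.3 rad either way; origin on the bench, board spans its x -130..+140, y -105..+135. Steel post at jig (0, 70). Slide: steel bar 30 wide, top 42 above the bench, along x at y -40, between side rails 36 high. Guide is pulled to jig -x, roughly towards the robot.
- post_foot (a point): Centre of the post where it meets the base board's top, 18 above the bench. The seated wheel's origin coincides with this point.
- post_tip (a point): Top of the post: 12 diameter, 62 above the board (80 above the bench), its last 10 tapered to 5 diameter.
- grip (a point): Upright wooden grip on the slide's robot-side end, 14 thick (jig x) x 40 wide (jig y) x 50 tall. This point: centre of its underside, on the slide, 42 above the bench; axes parallel to the jig's; moves with the slide. The bar runs 3 on beyond it towards the robot; behind it the bar is bare for over 150.
- grip_top (a point): Centre of the grip's top face, 92 above the bench.
- pointer (a point): Tip of the small black wedge-shaped pointer on the slide's right side (jig -y), 40 above the bench; moves with the slide.
- mark (a point): Slide-side end of the 3 wide black line on top of the small aluminium index block (30 x 24 x 16) clamped on the board beside the slide, 40 above the bench; axes parallel to the jig's. Fixed during the job; 52 to 70 in jig -x from the pointer's home position. The guide is at its mark when pointer and line have the same jig x.
- guide (a joint): Pull of the spring-return guide slide in m: 0 home, grows towards jig -x, stop at 0.080. Spring 80 N/m: 4 N at home, 8 to 10 N at the mark; returns home when let go. Its cross arm with the drill bush, home at jig x +98..+112, y -45..+78, top 60 above the bench, is clear of the wheel, and at the mark stands over the flange.
- drill: Cordless drill lying on its side, left of the jig (bystander; origin under the motor).
- offcut: Pale wood block 75 x 45 x 22 (bystander), right of the jig's far end.
- lath: Thin wood strip 130 x 30 x 12 (bystander), near the robot.
- puck: Plain wooden disc 60 diameter x 18, no hub, no hole (bystander), on the right.
- square: Try square, dark wood stock and steel blade, lying flat (bystander), near the robot on the left.
- screwdriver: Screwdriver lying on the right (bystander).
- jar: Clear screw-top jar 64 diameter x 85 (bystander), far left.
Not all that is in view belongs to the job. Of the things shaped like the wheel, the wooden one is meant.

How it is judged:
On the way, in this order (a step that is already met when the one before it is completed fails the run):
1. the wheel lies seated on the post, let go, with the guide still home (horizontal distance between wheel and post_foot below 0.006 m and z of wheel in the frame of jig below 0.023 m and angle between wheel's own z axis and vertical below 0.08 rad and contact force between the fingers and wheel below 0.1 N and value of joint guide below 0.01 m), for 0.2 s.
2. the guide is pulled out by its grip to the mark (x of pointer in the frame of mark between -0.005 and 0.005 m and contact force between the fingers and guide_c4 above 2 N), for 0.2 s.
At the end, for the whole second after the job is handed in: Wheel on the post: within 6 mm of its axis, within 5 mm of the board, tilt under 0.08 rad, still, untouched by the fingers, not pressed on (under 6 N). Pointer within 5 mm of the line along jig x, guide at rest, held by the fingers at its grip with over 2 N (all of step 2 and horizontal distance between wheel and post_foot below 0.006 m and z of wheel in the frame of jig below 0.023 m and angle between wheel's own z axis and vertical below 0.08 rad and contact force between the fingers and wheel below 0.1 N and contact force between wheel and anything else below 6 N and velocity of joint guide between -0.01 and 0.01 m/s and linear speed of wheel below 0.02 m/s); the arm keeps its last pose, push and grip.
It fails at once if another thing on the bench is moved by more than 30 mm (distance of any of drill, offcut, lath, puck, square, screwdriver, jar from where it was at the start of the episode above 0.03 m).
It also fails if it takes over 58 s, if anything falls off the work surface, if the arm or the gripper's body presses on something with over 40 N, if the wrist force passes 120 N, or if a joint passes its speed limit or range.

## Working session

There is one attempt and no reset: what is moved stays moved. The work goes in short steps, Python scripts to look and compute and a tool call to move; the robot and the scene stay as the last step left them, time stands still between calls to the robot, and variables do not carry over. Pictures are saved under pics/ and viewed, about 8 in all and at most 12, crops included, and the job is handed in when it is done.

Besides the shell and the picture viewer there is one more tool, called after "Emit:" in YAML: its name, and indented under it one key for each argument. play_rows: Moves the arm, as the interface text tells. Its arguments: {"type":"object","properties":{"series":{"type":"array"},"squeeze":{"type":"number"}},"required":["series"]}

```bash
mkdir -p pics; ls; cat > h.py <<'E'
import numpy as np, cv2
from rig import *
from scipy.spatial.transform import Rotation as R
def cam(im, st=None):
    f=200/np.tan(np.radians(im['vfov'])/2)
    K=np.array([[f,0,im['cx']],[0,f,im['cy']],[0,0,1]])
    if 'rvec' in im:
        Rm=cv2.Rodrigues(np.array(im['rvec'],float))[0]; t=np.array(im['tvec'],float).ravel()
    else:
        q=np.array(st['ee_rot']); T=np.eye(4); T[:3,:3]=R.from_quat(q[[1,2,3,0]]).as_matrix(); T[:3,3]=st['position']
        C=np.linalg.inv(T@np.array(im['hand_eye'])); Rm=C[:3,:3]; t=C[:3,3]
    return K,Rm,t
def ray(c,uv,z):
    K,Rm,t=c; o=-Rm.T@t; d=Rm.T@np.linalg.solve(K,[uv[0],uv[1],1]); return o+d*(z-o[2])/d[2]
def proj(c,P):
    K,Rm,t=c; p=K@(Rm@np.array(P,float)+t); return p[:2]/p[2]
def save(im,n,box=None,s=1):
    a=im['pixels'][:,:,::-1]
    if box: a=a[box[1]:box[3],box[0]:box[2]]
    cv2.imwrite('pics/'+n,cv2.resize(a,None,fx=s,fy=s,interpolation=cv2.INTER_CUBIC))
E
python3 - <<'E'
from h import *
print(get_state())
for n in ['top','scene']:
    im=get_image(n); save(im,n+'1.png'); c=cam(im); print(n,im['vfov'],im['cx'],im['cy'],'cam pos',-c[1].T@c[2])
    for l,z in [('wheel',.018),('jig',.018),('grip',.07),('grip_top',.09),('pointer',.04),('mark',.04),('post_tip',.08),('lath',.01),('puck',.018),('offcut',.02),('screwdriver',.01),('square',.01)]:
        for d in masks_of(im,l)[:3]: print(l,round(d['p'],2),np.round(d['xy']),d['region'].sum(),ray(c,d['xy'],z).round(3))
E
```

```text
pics
{'clock': 0.0, 'qpos': array([ 1.03100408e+00,  2.76569236e-01,  1.50615361e+00, -1.11693262e-05,
        1.36068489e+00, -1.20996801e-01]), 'qd': array([-5.89588512e-04, -2.39700317e-05, -3.46593428e-05, -2.58477518e-03,
        2.63984297e-05, -2.20678437e-03]), 'effort': array([ 2.83042928e-04, -4.16768253e+01, -2.45806342e+01, -2.53825638e-04,
        1.05503880e-02, -4.20047400e-06]), 'position': array([0.23356895, 0.52485866, 0.24144622]), 'ee_rot': array([ 4.03737012e-04,  8.38646826e-01,  5.44674836e-01, -8.12804936e-04]), 'contact_force': array([ 0.8029175 ,  0.22166548, -0.12257098]), 'moment': array([0.02529104, 0.01366296, 0.03276368]), 'width': 0.0852134055620183}
top 43.09821919944323 319.6719230863333 187.07999905582764 cam pos [ 0.21351665 -0.05168417  1.6696245 ]
wheel 0.89 [500. 178.] 1073 [ 0.495 -0.626  0.018]
wheel 0.79 [418. 142.] 952 [ 0.621 -0.361  0.018]
wheel 0.74 [418. 255.] 1141 [ 0.247 -0.347  0.018]
jig 0.68 [293. 143.] 5637 [0.622 0.056 0.018]
grip 0.84 [307. 129.] 767 [0.657 0.009 0.07 ]
grip 0.34 [329. 147.] 84 [ 0.596 -0.064  0.07 ]
grip_top 0.9
[... 690 characters left out ...]
]
wheel 0.82 [247. 218.] 737 [ 0.476 -0.301  0.018]
grip 0.63 [343. 244.] 838 [ 0.693 -0.009  0.07 ]
grip_top 0.58 [346. 246.] 853 [ 0.727 -0.007  0.09 ]
pointer 0.75 [345. 245.] 966 [0.668 0.001 0.04 ]
mark 0.44 [325. 235.] 92 [ 0.615 -0.055  0.04 ]
post_tip 0.69 [359. 244.] 4829 [0.708 0.034 0.08 ]
lath 0.58 [317. 198.] 262 [ 0.38  -0.061  0.01 ]
lath 0.55 [272. 269.] 332 [ 0.713 -0.221  0.01 ]
lath 0.2 [358. 244.] 4896 [0.636 0.045 0.01 ]
puck 0.71 [208. 200.] 186 [ 0.362 -0.44   0.018]
offcut 0.91 [273. 269.] 378 [ 0.725 -0.216  0.02 ]
screwdriver 0.74 [176. 238.] 216 [ 0.546 -0.523  0.01 ]
screwdriver 0.65 [360. 245.] 4830 [0.64 0.05 0.01]
square 0.93 [424. 174.] 396 [0.272 0.354 0.01 ]
```

View pics/top1.png

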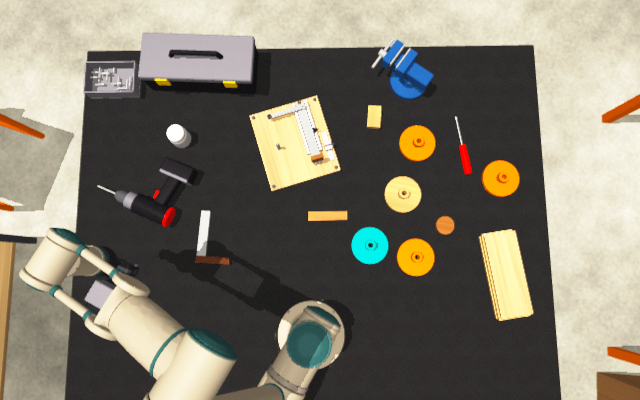

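View pics/scene1.png

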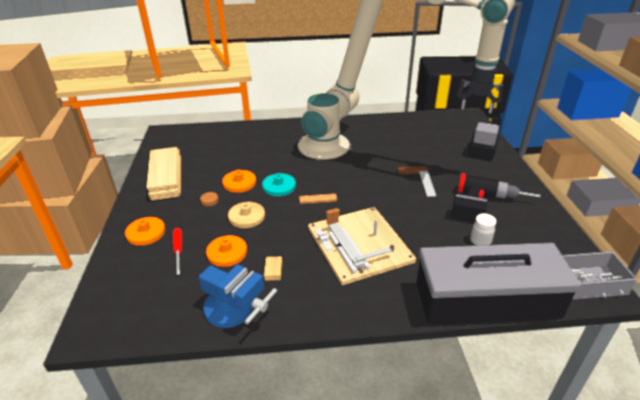

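Wheel-like things in the top view: pale wooden (403,194), orange (417,143), (500,178), (416,257), cyan (370,245). Only the pale (403,194) one is wooden, with a hub and right of the jig. I'll confirm it in an enlarged crop and measure there.

```bash
python3 - <<'E'
from h import *
im=get_image('top'); c=cam(im); save(im,'crop2.png',(240,90,440,230),4)
hsv=cv2.cvtColor(im['pixels'],cv2.COLOR_RGB2HSV)
for uv,z in [((403.5,194),.048),((403,194),.018),((329,147),.04)]: print(uv,ray(c,uv,z).round(4))
for d in masks_of(im,'wheel'):
    ys,xs=np.nonzero(d['region']); col=im['pixels'][d['region']].mean(0).round()
    print(round(d['p'],2),xs.mean().round(1),ys.mean().round(1),xs.min(),xs.max(),ys.min(),ys.max(),col)
d=masks_of(im,'jig')[0]; r=cv2.minAreaRect(np.argwhere(d['region'])[:,::-1].astype(np.float32)); b=cv2.boxPoints(r)
for p in b: print(p,ray(c,p,.018).round(4))
E
```

```text
(403.5, 194) [ 0.4422 -0.3017  0.048 ]
(403, 194) [ 0.4464 -0.3046  0.018 ]
(329, 147) [ 0.6023 -0.0631  0.04  ]
0.93 415.1 257.3 397 433 239 276 [252. 178.   0.]
0.93 499.8 178.9 481 518 161 197 [247. 161.   1.]
0.81 369.3 246.0 351 387 228 264 [  0. 238. 231.]
0.62 416.6 143.4 399 434 126 161 [248. 165.   1.]
0.57 402.3 194.3 384 420 177 212 [249. 228. 134.]
[247.09732 115.81624] [0.7188 0.2125 0.018 ]
[317.29733  94.21623] [ 0.7918 -0.0255  0.018 ]
[340.8433  170.74055] [ 0.5264 -0.1016  0.018 ]
[270.64328 192.34056] [0.4564 0.131  0.018 ]
```

View pics/crop2.png

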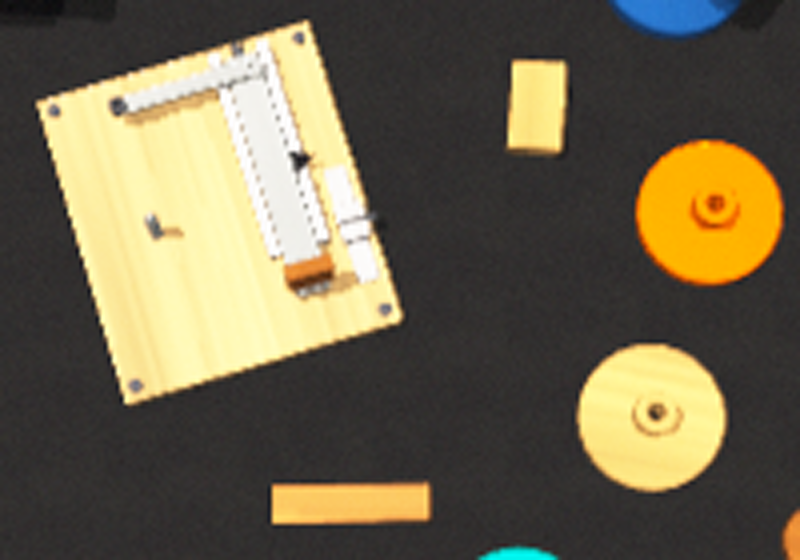

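Confirmed: the pale wooden hubbed wheel at crop (652,416) is the only wooden one, at about (0.444,-0.303). From the board corners, jig yaw ≈ 0.285, origin ≈ (0.623,0.038), post ≈ (0.603,0.106). Moving in.

Emit:
play_rows:
  series:
    - {"fingers":-1,"dx":10,"dy":-40,"turn":-0.12}
    - {"fingers":-1,"dx":10,"dy":-40,"turn":-0.12}
    - {"fingers":-1,"dx":10,"dy":-40,"turn":-0.12}
    - {"fingers":-1,"dx":10,"dy":-40,"turn":-0.12}
    - {"fingers":-1,"dx":10,"dy":-40,"turn":-0.12}
    - {"fingers":-1,"dx":10,"dy":-40,"turn":-0.12}
    - {"fingers":-1,"dx":10,"dy":-40,"turn":-0.12}
    - {"fingers":-1,"dx":10,"dy":-40}
    - {"fingers":-1,"dx":10,"dy":-40}
    - {"fingers":-1,"dx":10,"dy":-40}
    - {"fingers":-1,"dx":10,"dy":-40}
    - {"fingers":-1,"dx":10,"dy":-40}
    - {"fingers":-1,"dx":10,"dy":-40}
    - {"fingers":-1,"dx":10,"dy":-40}
    - {"fingers":-1,"dx":10,"dy":-40}
    - {"fingers":-1,"dx":10,"dy":-40}
    - {"fingers":-1,"dx":10,"dy":-40}
    - {"fingers":-1,"dx":10,"dy":-40}
    - {"fingers":-1,"dx":10,"dy":-40}
    - {"fingers":-1,"dx":10,"dy":-40}

```text
invalid input at $.series[0]: expected keys fingers, dx, dy, dz, turn
```

Emit:
play_rows:
  series:
    - {"fingers":-1,"dx":10,"dy":-40,"dz":0,"turn":-0.12}
    - {"fingers":-1,"dx":10,"dy":-40,"dz":0,"turn":-0.12}
    - {"fingers":-1,"dx":10,"dy":-40,"dz":0,"turn":-0.12}
    - {"fingers":-1,"dx":10,"dy":-40,"dz":0,"turn":-0.12}
    - {"fingers":-1,"dx":10,"dy":-40,"dz":0,"turn":-0.12}
    - {"fingers":-1,"dx":10,"dy":-40,"dz":0,"turn":-0.12}
    - {"fingers":-1,"dx":10,"dy":-40,"dz":0,"turn":-0.12}
    - {"fingers":-1,"dx":10,"dy":-40,"dz":0,"turn":0}
    - {"fingers":-1,"dx":10,"dy":-40,"dz":0,"turn":0}
    - {"fingers":-1,"dx":10,"dy":-40,"dz":0,"turn":0}
    - {"fingers":-1,"dx":10,"dy":-40,"dz":0,"turn":0}
    - {"fingers":-1,"dx":10,"dy":-40,"dz":0,"turn":0}
    - {"fingers":-1,"dx":10,"dy":-40,"dz":0,"turn":0}
    - {"fingers":-1,"dx":10,"dy":-40,"dz":0,"turn":0}
    - {"fingers":-1,"dx":10,"dy":-40,"dz":0,"turn":0}
    - {"fingers":-1,"dx":10,"dy":-40,"dz":0,"turn":0}
    - {"fingers":-1,"dx":10,"dy":-40,"dz":0,"turn":0}
    - {"fingers":-1,"dx":10,"dy":-40,"dz":0,"turn":0}
    - {"fingers":-1,"dx":10,"dy":-40,"dz":0,"turn":0}
    - {"fingers":-1,"dx":10,"dy":-40,"dz":0,"turn":0}
  squeeze: 40

```text
clock: 3.12
position: [0.4272, -0.2808, 0.2454]
ee_rot: [0.0, 0.99, 0.14, 0.012]
contact_force: [1.0, 0.0, 0.6]
width: 0.0853
```

```bash
python3 - <<'E'
from h import *
st=get_state(); im=get_image('wrist'); c=cam(im,st); save(im,'w3.png'); print(st['position'],tips_ahead if not callable(tips_ahead) else tips_ahead())
print('cam',-c[1].T@c[2])
for d in masks_of(im,'wheel'):
    ys,xs=np.nonzero(d['region']); print(round(d['p'],2),d['xy'],xs.min(),xs.max(),ys.min(),ys.max(),im['pixels'][d['region']].mean(0).round(),ray(c,d['xy'],.018).round(4))
    if d['region'].sum()>2000:
        # fit flange circle at z=.018 from lower (near-ground) outline
        cnt=max(cv2.findContours(d['region'].astype(np.uint8),0,1)[0],key=len)[:,0,:]
        P=np.array([ray(c,p,.018)[:2] for p in cnt if 3<p[0]<636 and 3<p[1]<396])
        (x,y),r=cv2.minEnclosingCircle((P*1000).astype(np.float32)); print(' circ',x,y,r)
E
```

```text
[ 0.42715542 -0.28077202  0.24540822] 0.011
cam [ 0.40312486 -0.20212824  0.37729515]
0.83 [211.5, 57.5] 159 266 0 114 [ 83. 201. 195.] [ 0.2802 -0.1883  0.018 ]
 circ 282.94390869140625 -191.2212371826172 60.811344146728516
0.73 [431.0, 242.2] 385 468 212 280 [241. 159.  82.] [ 0.6169 -0.3388  0.018 ]
 circ 616.5350952148438 -355.4616394042969 63.742801666259766
0.69 [163.1, 171.2] 115 214 124 215 [216. 115.  58.] [ 0.2423 -0.3365  0.018 ]
 circ 244.9349365234375 -336.761962890625 63.61241912841797
0.62 [323.8, 185.2] 279 368 142 230 [242. 218. 159.] [ 0.4459 -0.2989  0.018 ]
 circ 447.0272216796875 -303.1286315917969 61.014923095703125
0.52 [308.0, 340.5] 294 321 339 347 [178.  94.  51.] [ 0.4945 -0.5553  0.018 ]
```

View pics/w3.png

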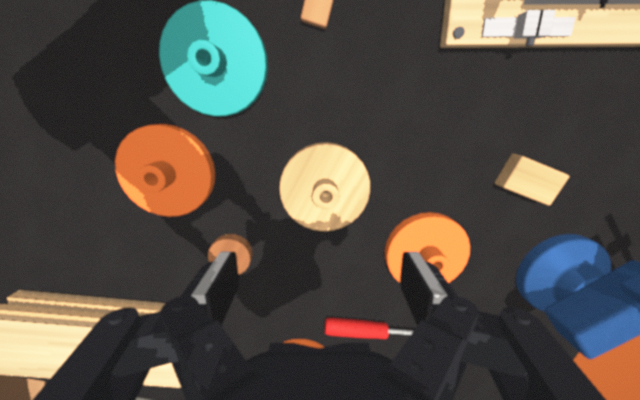

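The pale wheel shows at (325,186) with its bore at (325,196), flange centre ≈ (0.446,-0.303). The path down between the fingers is clear.

Emit:
play_rows:
  series:
    - {"fingers":-1,"dx":10,"dy":-11,"dz":-20,"turn":0}
    - {"fingers":-1,"dx":9,"dy":-11,"dz":-30,"turn":0}
    - {"fingers":-1,"dx":0,"dy":0,"dz":-30,"turn":0}
    - {"fingers":-1,"dx":0,"dy":0,"dz":-30,"turn":0}
    - {"fingers":-1,"dx":0,"dy":0,"dz":-20,"turn":0}
    - {"fingers":-1,"dx":0,"dy":0,"dz":0,"turn":0}
    - {"fingers":-1,"dx":0,"dy":0,"dz":0,"turn":0}

```text
clock: 3.8
position: [0.4492, -0.309, 0.1123]
ee_rot: [0.004, 0.991, 0.135, 0.014]
contact_force: [0.3, -0.9, -0.3]
width: 0.0854
```

```bash
python3 - <<'E'
from h import *
st=get_state(); im=get_image('wrist'); c=cam(im,st); save(im,'w4.png',(160,60,480,300),2.5); print(st['position'])
print(ray(c,(325.5,196.5),.048)-0, proj(c,[.446,-.303,.048]),proj(c,[.446,-.303,.018]))
g=cv2.cvtColor(im['pixels'],cv2.COLOR_RGB2GRAY)
for d in masks_of(im,'wheel'):
    ys,xs=np.nonzero(d['region']); print(round(d['p'],2),d['xy'],xs.min(),xs.max(),ys.min(),ys.max(),im['pixels'][d['region']].mean(0).round())
E
```

```text
[ 0.44920919 -0.30898963  0.11225689]
[ 0.45260839 -0.29145096  0.048     ] [312.61184662 208.58006898] [312.44224962 195.52502334]
0.85 [312.2, 188.4] 244 385 123 258 [245. 225. 170.]
0.76 [63.2, 167.4] 0 143 94 240 [219. 118.  60.]
0.74 [130.3, 29.8] 31 215 0 77 [ 62. 157. 150.]
```

View pics/w4.png

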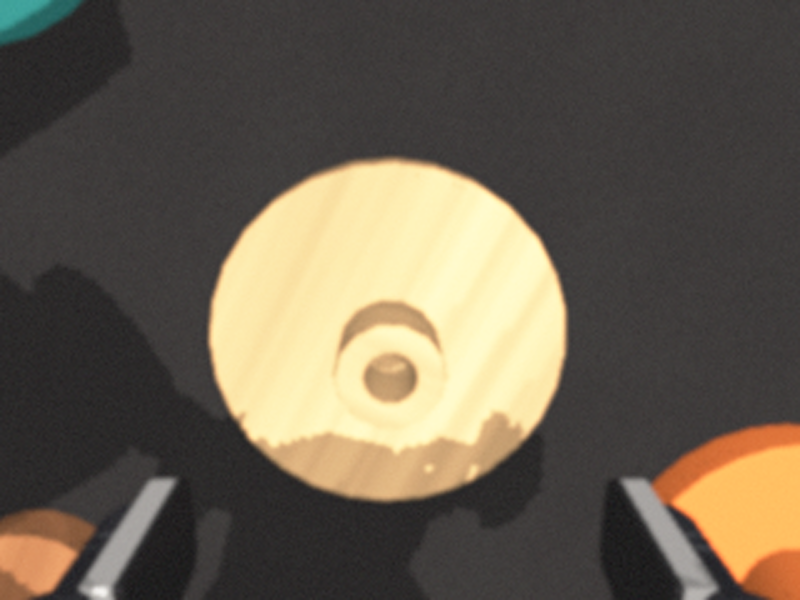

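Emit:
play_rows:
  series:
    - {"fingers":-1,"dx":-1,"dy":3,"dz":-20,"turn":0}
    - {"fingers":-1,"dx":0,"dy":2,"dz":-20,"turn":0}
    - {"fingers":-1,"dx":0,"dy":0,"dz":-18,"turn":0}
    - {"fingers":-1,"dx":0,"dy":0,"dz":-12,"turn":0}
    - {"fingers":-1,"dx":0,"dy":0,"dz":0,"turn":0}

```text
clock: 4.32
position: [0.4555, -0.3089, 0.0525]
ee_rot: [0.014, 0.99, 0.136, 0.022]
contact_force: [-0.8, 0.6, 0.2]
width: 0.0851
```

```bash
python3 - <<'E'
from h import *
st=get_state(); print(st['position'],st['ee_rot'],st['contact_force'])
E
```

```text
[ 0.45545799 -0.30893008  0.05254109] [0.01368829 0.99032536 0.13627742 0.02228837] [-0.82538076  0.59917963  0.21462723]
```

Emit:
play_rows:
  series:
    - {"fingers":-1,"dx":-3,"dy":2,"dz":-4,"turn":0}
    - {"fingers":-1,"dx":-3,"dy":2,"dz":-4,"turn":0}
    - {"fingers":-1,"dx":-2,"dy":1,"dz":-4,"turn":0}
    - {"fingers":-1,"dx":0,"dy":0,"dz":0,"turn":0}

```text
clock: 4.65
position: [0.4499, -0.3058, 0.0453]
ee_rot: [0.018, 0.99, 0.137, 0.026]
contact_force: [-0.0, -0.1, -0.1]
width: 0.0852
```

Emit:
play_rows:
  series:
    - {"fingers":-1,"dx":0,"dy":0,"dz":0,"turn":0}
    - {"fingers":-1,"dx":0,"dy":0,"dz":0,"turn":0}
    - {"fingers":-1,"dx":0,"dy":0,"dz":0,"turn":0}
    - {"fingers":-1,"dx":0,"dy":0,"dz":0,"turn":0}

```text
clock: 4.98
position: [0.4506, -0.3066, 0.0471]
ee_rot: [0.019, 0.99, 0.136, 0.027]
contact_force: [-0.1, -1.6, -0.1]
width: 0.0854
```

```bash
python3 - <<'E'
from h import *
st=get_state(); print(st['clock'],st['position'],st['ee_rot'],st['qpos'],st['effort'])
E
```

```text
4.9833 [ 0.45060253 -0.30657446  0.04711846] [0.01898897 0.99009628 0.13649118 0.02681307] [-0.73602841  0.38634921  1.89422523  0.02331171  0.79757966 -1.02576731] [ 5.80330845e-03 -4.12332666e+01 -1.75875825e+01  6.97974209e-02
 -3.46522741e-01 -7.13558620e-05]
```

Emit:
play_rows:
  series:
    - {"fingers":-1,"dx":-2,"dy":2,"dz":-7,"turn":0}
    - {"fingers":-1,"dx":-2,"dy":2,"dz":-7,"turn":0}
    - {"fingers":-0.6,"dx":-1,"dy":1,"dz":-4,"turn":0}
    - {"fingers":-0.3,"dx":0,"dy":0,"dz":0,"turn":0}

```text
clock: 5.32
position: [0.4453, -0.3013, 0.0276]
ee_rot: [0.019, 0.99, 0.136, 0.027]
contact_force: [-0.8, 0.3, 0.6]
width: 0.0641
```

Emit:
play_rows:
  series:
    - {"fingers":-0.3,"dx":2,"dy":-2,"dz":6,"turn":0}
    - {"fingers":-0.3,"dx":0,"dy":0,"dz":1,"turn":0}

```text
clock: 5.48
position: [0.4466, -0.3027, 0.0337]
ee_rot: [0.018, 0.99, 0.136, 0.026]
contact_force: [-0.3, -0.5, -0.1]
width: 0.0552
```

Emit:
play_rows:
  series:
    - {"fingers":1,"dx":0,"dy":0,"dz":0,"turn":0}
    - {"fingers":1,"dx":0,"dy":0,"dz":0,"turn":0}
    - {"fingers":1,"dx":0,"dy":0,"dz":0,"turn":0}
    - {"fingers":1,"dx":0,"dy":0,"dz":0,"turn":0}
    - {"fingers":1,"dx":0,"dy":0,"dz":0,"turn":0}
    - {"fingers":1,"dx":0,"dy":0,"dz":0,"turn":0}
  squeeze: 40

```text
clock: 5.98
position: [0.4471, -0.3034, 0.0352]
ee_rot: [0.019, 0.99, 0.137, 0.026]
contact_force: [-0.2, -0.7, -0.2]
width: 0.0333
```

Emit:
play_rows:
  series:
    - {"fingers":1,"dx":0,"dy":0,"dz":10,"turn":0}
    - {"fingers":1,"dx":0,"dy":0,"dz":20,"turn":0}
    - {"fingers":1,"dx":0,"dy":0,"dz":25,"turn":0}
    - {"fingers":1,"dx":0,"dy":0,"dz":25,"turn":0}
    - {"fingers":1,"dx":0,"dy":0,"dz":25,"turn":0}
    - {"fingers":1,"dx":0,"dy":0,"dz":25,"turn":0}
    - {"fingers":1,"dx":0,"dy":0,"dz":15,"turn":0}
    - {"fingers":1,"dx":0,"dy":0,"dz":0,"turn":0}

```text
clock: 6.65
position: [0.4449, -0.3008, 0.1884]
ee_rot: [0.017, 0.99, 0.136, 0.025]
contact_force: [1.8, -1.7, -1.5]
width: 0.0334
```

Emit:
play_rows:
  series:
    - {"fingers":1,"dx":8,"dy":20,"dz":0,"turn":0}
    - {"fingers":1,"dx":12,"dy":30,"dz":0,"turn":0}
    - {"fingers":1,"dx":12,"dy":30,"dz":0,"turn":0}
    - {"fingers":1,"dx":12,"dy":30,"dz":0,"turn":0}
    - {"fingers":1,"dx":12,"dy":30,"dz":0,"turn":0}
    - {"fingers":1,"dx":12,"dy":30,"dz":0,"turn":0}
    - {"fingers":1,"dx":12,"dy":30,"dz":0,"turn":0}
    - {"fingers":1,"dx":12,"dy":30,"dz":0,"turn":0}
    - {"fingers":1,"dx":12,"dy":30,"dz":0,"turn":0}
    - {"fingers":1,"dx":12,"dy":30,"dz":0,"turn":0}
    - {"fingers":1,"dx":8,"dy":20,"dz":0,"turn":0}
    - {"fingers":1,"dx":0,"dy":0,"dz":0,"turn":0}

```text
clock: 7.65
position: [0.5679, 0.0231, 0.1823]
ee_rot: [0.017, 0.991, 0.133, 0.022]
contact_force: [0.3, -0.3, -0.3]
width: 0.0333
```

```bash
python3 - <<'E'
from h import *
st=get_state(); print(st['position'],st['ee_rot'],st['qpos'])
im=get_image('wrist'); c=cam(im,st); a=im['pixels']
im2=get_image('scene'); c2=cam(im2); b=cv2.resize(im2['pixels'][150:290,280:440],None,fx=4,fy=4,interpolation=2)
cv2.imwrite('pics/w5.png',cv2.resize(a,None,fx=1.25,fy=1.25)[:,:,::-1]); cv2.imwrite('pics/s5.png',b[:,:,::-1])
E
```

```text
[0.56790646 0.02308297 0.18234256] [0.01661579 0.99076538 0.13268255 0.02243235] [-0.06698303  0.28195066  1.65280236 -0.02583035  1.15637152 -0.32343271]
```

View pics/w5.png

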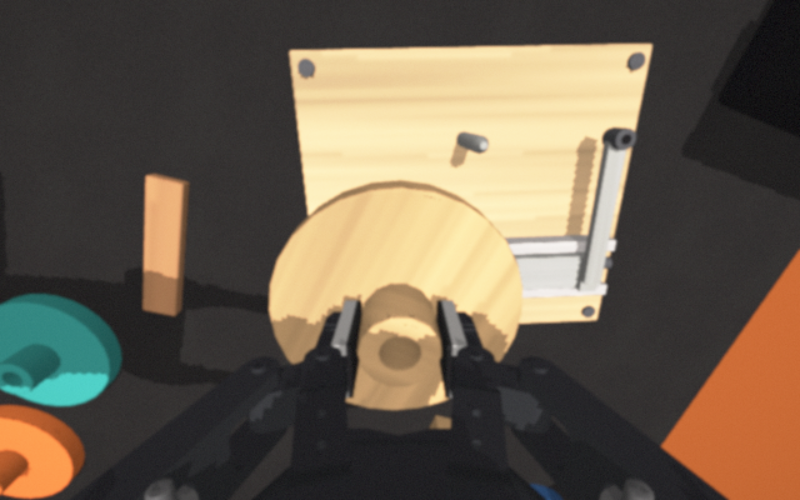

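```bash
cat >> h.py <<'E'
from scipy.optimize import least_squares
def fitjig(obs):  # obs: list of (cam, uv, jigpoint)
    def f(p):
        Rz=R.from_euler('z',p[2]).as_matrix()
        return np.concatenate([proj(c,Rz@np.array(J)/1e3+[p[0],p[1],0])-uv for c,uv,J in obs])
    s=least_squares(f,[.623,.038,.285],loss='soft_l1'); return s.x,s.fun.reshape(-1,2)
E
python3 - <<'E'
from h import *
st=get_state(); im=get_image('wrist'); c=cam(im,st); im2=get_image('top'); ct=cam(im2); k=1/1.25
o=[(c,np.array(u)*k,J) for u,J in [((290,50),(-130,135,18)),((652,44),(140,135,18)),((597.5,321),(140,-105,18)),((482,144),(0,70,80))]]
t=[(ct,np.array(u)/4+[240,90],J) for u,J in [((38,102),(-130,135,18)),((310,20),(140,135-240,18)),((402,318),(-130,-105,18)),((126,405),(-130,135,18))]]
t=[(ct,np.array(u)/4+[240,90],J) for u,J in [((38,102),(140,135,18)),((310,20),(140,-105,18)),((402,318),(-130,-105,18)),((126,405),(-130,135,18)),((152,215),(0,70,80))]]
for q in (o,t,o+t):
    x,r=fitjig(q); post=np.array(x[:2])+70e-3*np.array([-np.sin(x[2]),np.cos(x[2])]); print(x.round(4),'post',post.round(4)); print(r.round(1).tolist())
# bore relative to tool
T=np.array(im['hand_eye']); K=c[0]; Rt=R.from_quat(st['ee_rot'][[1,2,3,0]]).as_matrix()
print('toolz',Rt[:,2],'bore at hub-top height',ray(c,(320,281.6),st['position'][2]+.013),st['position'])
E
```

```text
[0.6252 0.0326 0.2865] post [0.6054 0.0998]
[[-1.9, -0.1], [1.4, -0.6], [-0.7, -0.0], [0.5, 1.6]]
[0.6245 0.0354 0.2881] post [0.6047 0.1025]
[[-0.1, -0.2], [-0.2, 0.1], [0.5, 0.2], [0.1, -0.5], [-0.3, 0.2]]
[0.6251 0.0329 0.287 ] post [0.6053 0.1001]
[[-2.0, -0.4], [1.4, -1.1], [-0.6, -0.3], [0.5, 1.2], [0.7, -0.4], [0.6, -0.0], [1.2, 0.1], [0.8, -0.7], [0.4, 0.0]]
toolz [ 0.04652572 -0.02967889 -0.9984761 ] bore at hub-top height [0.56825169 0.01914007 0.19515715] [0.56637627 0.02000497 0.18215715]
```

View pics/s5.png

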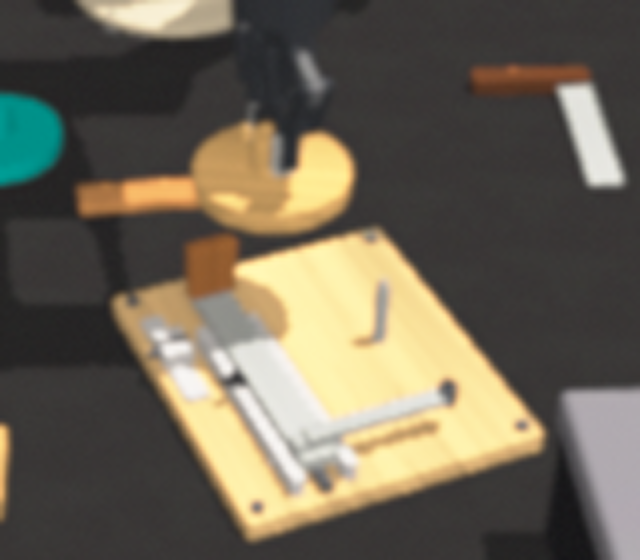

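Emit:
play_rows:
  series:
    - {"fingers":1,"dx":8,"dy":20,"dz":0,"turn":0}
    - {"fingers":1,"dx":10,"dy":20,"dz":0,"turn":0}
    - {"fingers":1,"dx":10,"dy":20,"dz":0,"turn":0}
    - {"fingers":1,"dx":8,"dy":15,"dz":-10,"turn":0}
    - {"fingers":1,"dx":2,"dy":6,"dz":-15,"turn":0}
    - {"fingers":1,"dx":0,"dy":0,"dz":-10,"turn":0}
    - {"fingers":1,"dx":0,"dy":0,"dz":0,"turn":0}

```text
clock: 8.43
position: [0.6038, 0.0906, 0.147]
ee_rot: [0.02, 0.992, 0.123, 0.021]
contact_force: [-1.1, 0.4, -1.4]
width: 0.0331
```

Emit:
play_rows:
  series:
    - {"fingers":1,"dx":0,"dy":6,"dz":0,"turn":0.02}
    - {"fingers":1,"dx":0,"dy":6,"dz":0,"turn":0.02}
    - {"fingers":1,"dx":0,"dy":0,"dz":0,"turn":0}

```text
clock: 8.68
position: [0.6028, 0.0997, 0.1471]
ee_rot: [0.02, 0.989, 0.143, 0.02]
contact_force: [0.6, 0.2, -1.7]
width: 0.033
```

```bash
python3 - <<'E'
from h import *
st=get_state(); print(st['position'],st['ee_rot'])
im=get_image('wrist'); im2=get_image('scene'); c2=cam(im2); im3=get_image('top')
b=cv2.resize(im2['pixels'][180:280,300:420],None,fx=4,fy=4,interpolation=2)
a=cv2.resize(im['pixels'][150:330,200:440],None,fx=2.0,fy=2.0,interpolation=2)
canvas=np.zeros((400,960,3),np.uint8); canvas[:,:480]=b; canvas[:360,480:]=a
cv2.imwrite('pics/m6.png',cv2.resize(canvas,(800,333),interpolation=3)[:,:,::-1])
print('post axis pred in scene crop/4',[((proj(c2,[.6055,.1027,z])-[300,180])*4*800/960).round() for z in (.018,.08)])
E
```

```text
[0.60281446 0.09968477 0.14708649] [0.02025287 0.98934191 0.14273593 0.02046588]
post axis pred in scene crop/4 [array([248., 183.]), array([252., 132.])]
```

View pics/m6.png

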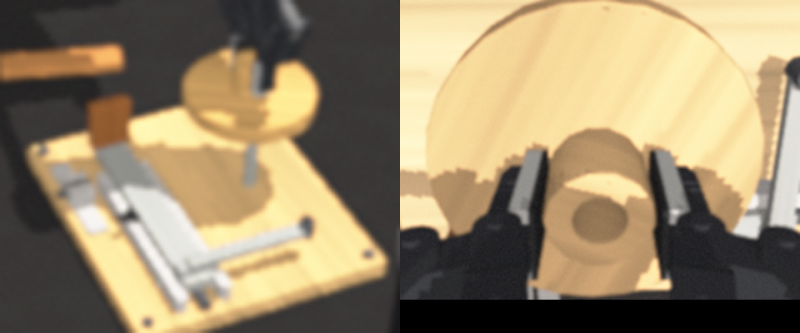

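Emit:
play_rows:
  series:
    - {"fingers":1,"dx":1,"dy":3,"dz":-5,"turn":0}
    - {"fingers":1,"dx":1,"dy":1,"dz":-8,"turn":0}
    - {"fingers":1,"dx":0,"dy":0,"dz":-8,"turn":0}
    - {"fingers":1,"dx":0,"dy":0,"dz":-6,"turn":0}
    - {"fingers":1,"dx":0,"dy":0,"dz":0,"turn":0}

```text
clock: 9.25
position: [0.6057, 0.1034, 0.1189]
ee_rot: [0.021, 0.989, 0.142, 0.022]
contact_force: [0.4, -0.4, -1.6]
width: 0.0332
```

Emit:
play_rows:
  series:
    - {"fingers":1,"dx":-2,"dy":0,"dz":-5,"turn":0}
    - {"fingers":1,"dx":-1,"dy":0,"dz":-5,"turn":0}
    - {"fingers":1,"dx":0,"dy":0,"dz":-5,"turn":0}
    - {"fingers":1,"dx":0,"dy":0,"dz":0,"turn":0}

```text
clock: 9.58
position: [0.6036, 0.1038, 0.1019]
ee_rot: [0.021, 0.989, 0.142, 0.023]
contact_force: [1.1, -0.1, -1.0]
width: 0.0335
```

Emit:
play_rows:
  series:
    - {"fingers":1,"dx":0,"dy":0,"dz":-6,"turn":0}
    - {"fingers":1,"dx":0,"dy":0,"dz":-6,"turn":0}
    - {"fingers":1,"dx":-1,"dy":0,"dz":-6,"turn":0}
    - {"fingers":1,"dx":0,"dy":0,"dz":0,"turn":0}

```text
clock: 9.92
position: [0.6036, 0.1039, 0.0827]
ee_rot: [0.021, 0.989, 0.142, 0.024]
contact_force: [1.9, 0.5, -1.6]
width: 0.0333
```

Emit:
play_rows:
  series:
    - {"fingers":1,"dx":0,"dy":0,"dz":-6,"turn":0}
    - {"fingers":1,"dx":-1,"dy":0,"dz":-6,"turn":0}
    - {"fingers":1,"dx":0,"dy":0,"dz":-6,"turn":0}
    - {"fingers":1,"dx":0,"dy":0,"dz":0,"turn":0}

```text
clock: 10.25
position: [0.6035, 0.1042, 0.0633]
ee_rot: [0.021, 0.989, 0.142, 0.026]
contact_force: [1.6, 1.4, -3.0]
width: 0.0331
```

Emit:
play_rows:
  series:
    - {"fingers":1,"dx":0,"dy":0,"dz":-4,"turn":0}
    - {"fingers":1,"dx":0,"dy":0,"dz":-4,"turn":0}
    - {"fingers":1,"dx":0,"dy":0,"dz":0,"turn":0}

```text
clock: 10.5
position: [0.6036, 0.1042, 0.0542]
ee_rot: [0.02, 0.989, 0.142, 0.026]
contact_force: [1.7, 1.7, -2.2]
width: 0.0334
```

Emit:
play_rows:
  series:
    - {"fingers":0,"dx":0,"dy":0,"dz":0,"turn":0}
    - {"fingers":-0.5,"dx":0,"dy":0,"dz":0,"turn":0}
    - {"fingers":-1,"dx":0,"dy":0,"dz":0,"turn":0}
    - {"fingers":-1,"dx":0,"dy":0,"dz":0,"turn":0}
    - {"fingers":-1,"dx":0,"dy":0,"dz":0,"turn":0}
    - {"fingers":-1,"dx":0,"dy":0,"dz":10,"turn":0}
    - {"fingers":-1,"dx":0,"dy":0,"dz":25,"turn":0}
    - {"fingers":-1,"dx":0,"dy":0,"dz":30,"turn":0}
    - {"fingers":-1,"dx":0,"dy":0,"dz":30,"turn":0}
    - {"fingers":-1,"dx":0,"dy":-10,"dz":25,"turn":0}
    - {"fingers":-1,"dx":-5,"dy":-25,"dz":0,"turn":0}
    - {"fingers":-1,"dx":-5,"dy":-25,"dz":0,"turn":0}
    - {"fingers":-1,"dx":0,"dy":0,"dz":0,"turn":0}

```text
clock: 11.58
position: [0.5896, 0.0425, 0.1855]
ee_rot: [0.022, 0.989, 0.144, 0.024]
contact_force: [0.1, -0.1, -0.2]
width: 0.0854
```

```bash
python3 - <<'E'
from h import *
st=get_state(); print(st['position'],st['ee_rot'])
im=get_image('wrist'); c=cam(im,st); np.savez('w7.npz',pix=im['pixels'],K=c[0],R=c[1],t=c[2])
cv2.imwrite('pics/w7.png',cv2.resize(im['pixels'],(800,500),interpolation=2)[:,:,::-1])
print({k:[(round(d['p'],2),d['xy'],int(d['region'].sum())) for d in masks_of(im,k)[:2]] for k in ('grip','mark','pointer','wheel')})
E
```

```text
[0.5896452  0.04253427 0.18550297] [0.02185758 0.98898223 0.14436841 0.02437522]
{'grip': [(0.59, [369.4, 224.8], 8193)], 'mark': [(0.88, [305.8, 265.9], 654)], 'pointer': [(0.76, [371.9, 226.5], 7946)], 'wheel': [(0.89, [339.2, 118.9], 12238), (0.82, [31.1, 281.5], 5306)]}
```

View pics/w7.png

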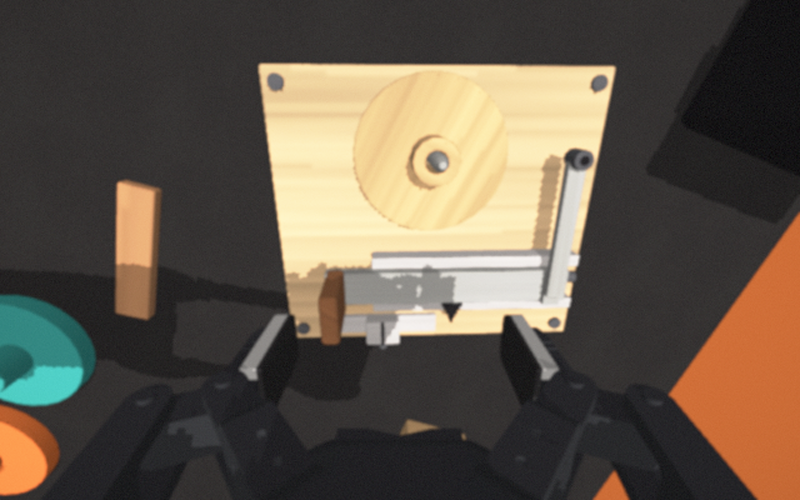

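```bash
cat > m.py <<'E'
from h import *
z=np.load('w7.npz'); c=(z['K'],z['R'],z['t']); k=.8
o=[(c,np.array(u)*k,J) for u,J in [((259,64),(-130,135,18)),((615,67),(140,135,18)),((566,331),(140,-105,18)),((299,338),(-130,-105,18)),((439,158),(0,70,80))]]
x,r=fitjig(o); print(x.round(4),r.round(1).tolist())
Rz=R.from_euler('z',x[2]).as_matrix(); O=np.array([x[0],x[1],0])
J=lambda uv,zz: (Rz.T@(ray(c,np.array(uv)*k,zz)-O)*1e3).round(1)
print('pointer',J((451,321),.04),'mark',J((383,323),.04),J((383,346),.04),'hub',J((434,162),.066))
hsv=cv2.cvtColor(z['pix'],cv2.COLOR_RGB2HSV); p=z['pix'].astype(int)
br=((hsv[...,0]<14)&(hsv[...,1]>110)&(p[...,0]<190)).astype(np.uint8); roi=np.zeros_like(br); roi[200:290,245:285]=1; br&=roi
print('brown',br.sum())
best=[]
for gx in range(-140,-40):
    pts=[proj(c,Rz@(np.array([gx+a,-40+b,h])/1e3)+O) for a in(-7,7) for b in(-20,20) for h in(42,92)]
    m=np.zeros_like(br); cv2.fillConvexPoly(m,cv2.convexHull(np.array(pts,np.float32)).astype(np.int32),1)
    best.append(((m&br).sum()/max((m|br).sum(),1),gx))
best.sort(); print(best[-4:])
gx=best[-1][1]
for h in (42,92): print('grip world',h,Rz@(np.array([gx,-40,h])/1e3)+O)
E
python3 m.py
```

```text
[0.6285 0.037  0.2949] [[-0.8, 0.4], [1.5, -2.2], [-0.9, -0.5], [-3.7, 0.1], [3.8, 5.6]]
pointer [ 19.1 -75.7  40. ] mark [-42.6 -75.9  40. ] [ -43.1 -100.9   40. ] hub [-4.5 70.  66. ]
brown 958
[(np.float64(0.7397366382649109), -80), (np.float64(0.7437888198757764), -82), (np.float64(0.7437888198757764), -81), (np.float64(0.7464788732394366), -83)]
grip world 42 [ 0.56068252 -0.02537737  0.042     ]
grip world 92 [ 0.56068252 -0.02537737  0.092     ]
```

Emit:
play_rows:
  series:
    - {"fingers":-1,"dx":-6,"dy":-15,"dz":0,"turn":0}
    - {"fingers":-1,"dx":-8,"dy":-20,"dz":0,"turn":0}
    - {"fingers":-1,"dx":-9,"dy":-20,"dz":0,"turn":0}
    - {"fingers":-1,"dx":-6,"dy":-10,"dz":-10,"turn":0}
    - {"fingers":-1,"dx":0,"dy":0,"dz":-20,"turn":0}
    - {"fingers":-1,"dx":0,"dy":0,"dz":0,"turn":0}

```text
clock: 12.33
position: [0.5598, -0.0145, 0.1499]
ee_rot: [0.018, 0.988, 0.15, 0.022]
contact_force: [-0.1, 0.7, 0.2]
width: 0.0854
```

```bash
python3 - <<'E'
from h import *
st=get_state(); print(st['position'],st['ee_rot'])
im=get_image('wrist'); save(im,'w8.png',(140,150,480,400),2.2)
E
```

```text
[ 0.55979981 -0.01446313  0.14990147] [0.01837435 0.98827843 0.1500179  0.02151159]
```

View pics/w8.png

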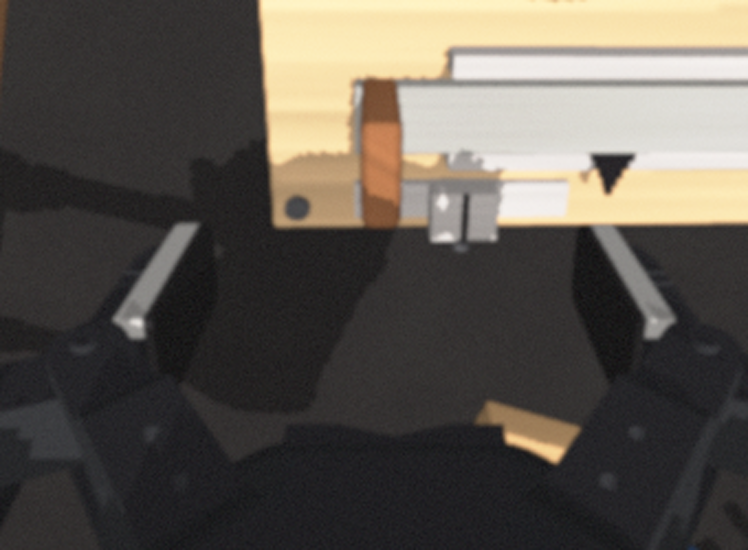

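Emit:
play_rows:
  series:
    - {"fingers":-1,"dx":0,"dy":-6,"dz":-10,"turn":-0.01}
    - {"fingers":-1,"dx":0,"dy":-6,"dz":-15,"turn":0}
    - {"fingers":-1,"dx":-1,"dy":0,"dz":-18,"turn":0}
    - {"fingers":-1,"dx":-1,"dy":0,"dz":-15,"turn":0}
    - {"fingers":-1,"dx":-1,"dy":0,"dz":-12,"turn":0}
    - {"fingers":-1,"dx":0,"dy":0,"dz":-6,"turn":0}
    - {"fingers":-1,"dx":0,"dy":0,"dz":0,"turn":0}

```text
clock: 12.97
position: [0.5638, -0.0247, 0.0749]
ee_rot: [0.02, 0.989, 0.147, 0.027]
contact_force: [0.2, 0.6, -0.1]
width: 0.0855
```

Emit:
play_rows:
  series:
    - {"fingers":-1,"dx":-3,"dy":-1,"dz":-6,"turn":0}
    - {"fingers":-1,"dx":-3,"dy":0,"dz":-6,"turn":0}
    - {"fingers":-1,"dx":0,"dy":0,"dz":0,"turn":0}

```text
clock: 13.22
position: [0.5591, -0.0255, 0.0631]
ee_rot: [0.021, 0.988, 0.148, 0.028]
contact_force: [0.0, 0.0, 0.3]
width: 0.0855
```

Emit:
play_rows:
  series:
    - {"fingers":0,"dx":0,"dy":0,"dz":-1,"turn":0}
    - {"fingers":0.3,"dx":0,"dy":0,"dz":0,"turn":0}
    - {"fingers":1,"dx":0,"dy":0,"dz":0,"turn":0}
    - {"fingers":1,"dx":0,"dy":0,"dz":0,"turn":0}
    - {"fingers":1,"dx":0,"dy":0,"dz":0,"turn":0}
    - {"fingers":1,"dx":0,"dy":0,"dz":0,"turn":0}
    - {"fingers":1,"dx":0,"dy":0,"dz":0,"turn":0}
    - {"fingers":1,"dx":0,"dy":0,"dz":0,"turn":0}
  squeeze: 60

```text
clock: 13.88
position: [0.5609, -0.0256, 0.0642]
ee_rot: [0.021, 0.988, 0.148, 0.03]
contact_force: [3.4, 1.7, -0.2]
width: 0.0141
```

```bash
python3 - <<'E'
from h import *
st=get_state(); print(st['clock'],st['position'],st['ee_rot'],st['contact_force'],st['width'])
im=get_image('wrist'); save(im,'w9.png',(200,100,500,320),2.4)
E
```

```text
13.8833 [ 0.56094528 -0.0255558   0.0642446 ] [0.02119612 0.9883244  0.14780496 0.03031998] [ 3.38163376  1.65714932 -0.19633546] 0.014071530062928692
```

View pics/w9.png

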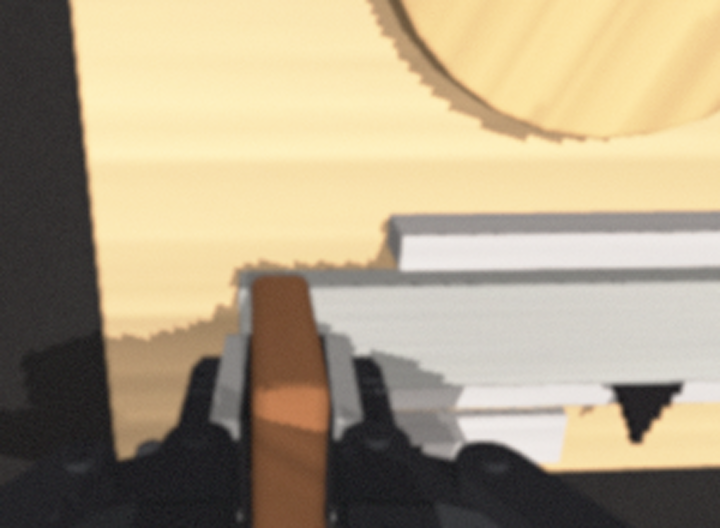

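```bash
cat > n.py <<'E'
from h import *
K=None
im=get_image('wrist'); he=im
Rz=R.from_euler('z',.2885).as_matrix(); O=np.array([.626,.036,0])
J=lambda c,uv,z: (Rz.T@(ray(c,uv,z)-O)*1e3).round(1)
def S(p,q): return dict(position=np.array(p),ee_rot=np.array(q)/np.linalg.norm(q))
c8=cam(he,S([0.55979981,-0.01446313,0.14990147],[0.01837435,0.98827843,0.1500179,0.02151159]))
c9=cam(he,S([0.56094528,-0.0255558,0.0642446],[0.02119612,0.9883244,0.14780496,0.03031998]))
u8=lambda x,y:(x/2.2+140,y/2.2+150); u9=lambda x,y:(x/2.4+200,y/2.4+100)
print('w8 pointer',J(c8,u8(608,194),.04),'mark',J(c8,u8(466,196),.04),'barend',J(c8,u8(354,82),.042),'railend',J(c8,u8(448,52),.036))
print('w9 pointer',J(c9,u9(635,443),.04),'barend',J(c9,u9(238,275),.042),'railend',J(c9,u9(390,216),.036),'griptop mid',J(c9,u9(291,405),.092))
print('home pull (rail - barend)')
E
python3 n.py
```

```text
w8 pointer [ 22.5 -75.8  40. ] mark [-40.1 -76.3  40. ] barend [-88.3 -23.2  42. ] railend [-50.4 -12.5  36. ]
w9 pointer [ 22.  -76.4  40. ] barend [-88.8 -21.7  42. ] railend [-51.4  -9.   36. ] griptop mid [-79.  -23.7  92. ]
home pull (rail - barend)
```

Emit:
play_rows:
  series:
    - {"fingers":1,"dx":-5,"dy":-1.5,"dz":0,"turn":0}
    - {"fingers":1,"dx":-10,"dy":-3,"dz":0,"turn":0}
    - {"fingers":1,"dx":-10,"dy":-3,"dz":0,"turn":0}
    - {"fingers":1,"dx":-10,"dy":-3,"dz":0,"turn":0}
    - {"fingers":1,"dx":-10,"dy":-3,"dz":0,"turn":0}
    - {"fingers":1,"dx":-5,"dy":-1.5,"dz":0,"turn":0}
    - {"fingers":1,"dx":0,"dy":0,"dz":0,"turn":0}
  squeeze: 80

```text
clock: 14.57
position: [0.5147, -0.0393, 0.0643]
ee_rot: [0.021, 0.988, 0.148, 0.034]
contact_force: [6.9, 2.7, -2.1]
width: 0.0137
```

Emit:
play_rows:
  series:
    - {"fingers":1,"dx":-6,"dy":-1.8,"dz":0,"turn":0}
    - {"fingers":1,"dx":-6,"dy":-1.8,"dz":0,"turn":0}
    - {"fingers":1,"dx":-2,"dy":-0.6,"dz":0,"turn":0}

```text
clock: 14.82
position: [0.5034, -0.0427, 0.0643]
ee_rot: [0.02, 0.988, 0.148, 0.036]
contact_force: [9.0, 3.7, -3.5]
width: 0.0139
```

```bash
python3 - <<'E'
from h import *
for i in range(4):
    st=get_state(); im=get_image('wrist'); print(st['clock'],st['position'].round(4),st['ee_rot'].round(4),st['contact_force'].round(1))
d=(st['position']-[.56095,-.02556,.0642])*1e3; print('pull',-d[0]*.9587-d[1]*.2845)
c=cam(im,st); np.savez('w10.npz',pix=im['pixels'],K=c[0],R=c[1],t=c[2])
top=get_image('top'); sc=get_image('scene')
a=cv2.resize(im['pixels'][100:320,200:500],None,fx=1.6,fy=1.6,interpolation=2)
b=cv2.resize(sc['pixels'][205:265,295:375],None,fx=5,fy=5,interpolation=2)
t=cv2.resize(top['pixels'][110:175,270:345],None,fx=4,fy=4,interpolation=2)
C=np.zeros((600,790,3),np.uint8); C[:352,:480]=a; C[:260,485:785]=t; C[300:600,390:790]=b; C[300:352,:480]=a[300:352]
cv2.imwrite('pics/m10.png',C[:,:,::-1])
E
```

```text
14.8167 [ 0.5034 -0.0427  0.0643] [0.02   0.9882 0.1476 0.0359] [ 9.   3.7 -3.5]
14.8667 [ 0.5033 -0.0427  0.0643] [0.02   0.9882 0.1477 0.0358] [ 7.4  2.7 -1. ]
14.9167 [ 0.5034 -0.0427  0.0643] [0.02   0.9882 0.1477 0.0356] [ 7.6  4.1 -1.7]
14.9667 [ 0.5035 -0.0426  0.0643] [0.02   0.9882 0.1477 0.0356] [ 8.1  3.1 -2.4]
pull 59.93048136296848
```

View pics/m10.png

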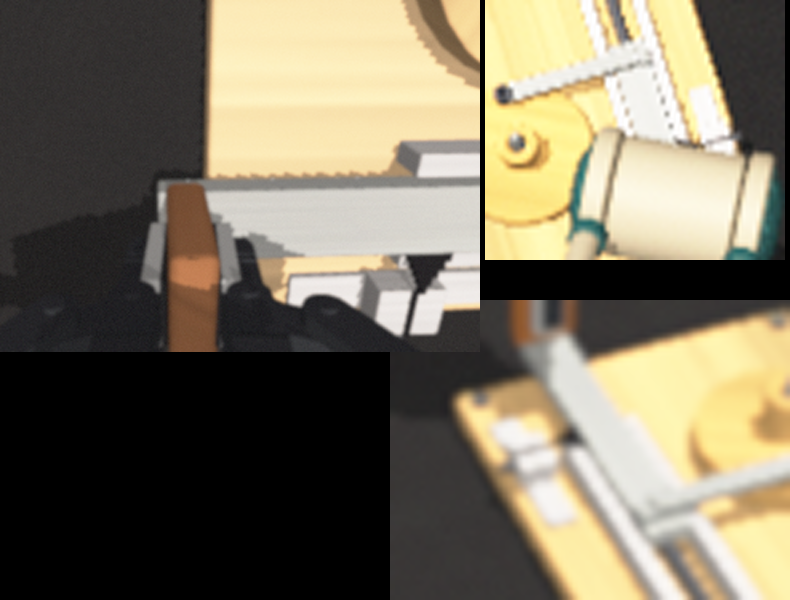

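Emit:
play_rows:
  series:
    - {"fingers":1,"dx":-2.4,"dy":-0.7,"dz":0,"turn":0}
    - {"fingers":1,"dx":-0.7,"dy":-0.2,"dz":0,"turn":0}

```text
clock: 15.28
position: [0.5023, -0.043, 0.0643]
ee_rot: [0.02, 0.988, 0.148, 0.036]
contact_force: [8.4, 2.9, -1.2]
width: 0.0134
```

```bash
cat > q.py <<'E'
from h import *
st=get_state(); im=get_image('wrist'); print(st['clock'],st['position'].round(4),st['contact_force'].round(1),st['width'])
d=(st['position']-[.56095,-.02556,.0642])*1e3; print('pull',-d[0]*.9587-d[1]*.2845)
c=cam(im,st); g=cv2.cvtColor(im['pixels'],cv2.COLOR_RGB2GRAY)
Rz=R.from_euler('z',.2885).as_matrix(); O=np.array([.626,.036,0])
for r in range(262,308,2):
    s=g[r,440:490].astype(int); k=np.where(s<85)[0]
    if len(k):
        u=440+k.mean(); print(r,440+k.min(),440+k.max(),len(k),'jig',(Rz.T@(ray(c,(u,r),.04)-O)*1e3).round(1)[:2])
E
python3 q.py
```

```text
15.2833 [ 0.5023 -0.043   0.0643] [ 8.4  2.9 -1.2] 0.013439991907117664
pull 61.20055210879052
262 454 478 25 jig [-40.6 -59.2]
264 456 476 21 jig [-40.3 -60.8]
266 456 476 21 jig [-40.  -62.4]
268 457 474 18 jig [-40.  -63.9]
270 457 472 16 jig [-40.4 -65.5]
272 458 472 15 jig [-39.7 -67.1]
274 459 469 11 jig [-40.1 -68.7]
276 459 468 10 jig [-40.1 -70.3]
278 460 467 8 jig [-39.8 -72. ]
280 460 465 6 jig [-40.1 -73.6]
282 460 464 5 jig [-40.2 -75.2]
284 460 461 2 jig [-40.9 -76.9]
286 459 461 3 jig [-40.9 -78.5]
288 459 460 2 jig [-41.  -80.2]
290 458 460 3 jig [-41.  -81.9]
292 458 459 2 jig [-41.  -83.6]
294 457 489 12 jig [-26.3 -85.9]
296 457 489 13 jig [-24.7 -87.8]
298 457 489 14 jig [-24.4 -89.5]
300 456 489 14 jig [-24.1 -91.3]
302 456 489 15 jig [-23.9 -93. ]
304 455 489 16 jig [-24.6 -94.8]
306 440 489 17 jig [-25.  -96.5]
```

```bash
python3 - <<'E'
from h import *
for i in range(6):
    st=get_state(); im=get_image('top' if i<5 else 'wrist'); print(st['clock'],st['position'].round(4),st['contact_force'].round(1))
E
python3 q.py | sed -n '1,3p;12,16p' && python3 -c "
from rig import sign_off; print(sign_off())"
```

```text
15.3333 [ 0.5023 -0.043   0.0643] [ 7.6  3.6 -0.7]
15.3833 [ 0.5023 -0.043   0.0643] [ 8.   3.7 -1.5]
15.4333 [ 0.5023 -0.043   0.0643] [ 7.6  3.5 -0.9]
15.4833 [ 0.5023 -0.043   0.0643] [ 7.   3.7 -2.4]
15.5333 [ 0.5023 -0.043   0.0643] [ 6.5  3.2 -0.3]
15.5833 [ 0.5023 -0.043   0.0643] [ 7.7  3.  -1.2]
15.6333 [ 0.5024 -0.043   0.0643] [ 7.6  3.4 -1.6] 0.013368870909574074
pull 61.13015635953348
262 454 478 25 jig [-40.6 -59.2]
280 460 465 6 jig [-40.1 -73.6]
282 460 464 5 jig [-40.1 -75.2]
284 460 461 2 jig [-40.8 -76.8]
286 459 461 3 jig [-40.9 -78.5]
288 459 460 2 jig [-40.9 -80.2]
the job is handed in; nothing more can be done
None
```

I lowered the pale wooden wheel over the steel post, hub up, and let go of it with the guide still home. I then gripped the drill guide's handle, pulled it out about 61 mm, and handed the job in at about 15.6 s, still holding it.

**Pointer:** in the last wrist image it was within about 1 mm of the black line (jig x −40.1 against −40.9). The pose held steady for the 0.35 s before handing in. The pull on the wrist was about 8 N, close to the 8.9 N the spring should give there.

**Wheel:** it looked flat and on the post in the pictures after release. I did not measure how far off centre or tilted it was; the close-up taken after release put the hub about 4.5 mm from the jig's computed post position. In that same close-up the post tip itself fitted the jig model poorly (about 4 and 6 pixels off), so that figure is within the error of the measurement.

**Other things on the bench:** I touched none of them knowingly, but I did not check their positions again at the end.

**Disagreements:**
- The tool tilted by about 0.06 to 0.08 rad over the run, and the moves could not correct it. It did not visibly affect the result.
- The jig positions from the wrist and top cameras differed by 2 to 4 mm, so I relied on the pointer and line seen together in one image.

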